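# Hang a plate carrier on the drying rail

## Robot

A 6-joint arm with a two-finger parallel gripper is mounted at the origin on a cart in front of the work surface, level with it; the furniture and walls round the work are solid. World frame = base frame: x ahead of the robot, y to its left, z up, the work surface at z = 0. Lengths are in m, angles in degrees, forces in N, time in s.
With the tool pointing down it reaches from about 0.3 to 0.75 m from the base axis. Payload 8.5 kg.
Tool frame: the origin (TCP) lies at the very end of the fingers, on their centre line; the grasp point (between the pads) lies 19 mm behind it (env.hold_point_z is the distance from the TCP to the grasp point, in m); z points along the fingers, y is the line along which they close (so a half turn about z gives the same grasp; the last joint's range is limited). The gripper opens to 85 mm and grips with 20 to 120 N. Pads are 22 mm wide; open, the fingers measure 114 mm over their backs; the gripper's body (76 mm by 85 mm) begins 54 mm behind the grasp point. The pads swing forward as they close: fully open they stand 13 mm farther back than shut.
Start: joints at [59.169, 21.807, 74.336, -0, 83.858, -12.336], TCP at [0.174, 0.522, 0.201] pointing down, gripper open.
Joint ranges: [-178.18, 178.18], [-50.72, 133.34], [12.68, 142.11], [-81.47, 261.47], [9.98, 163.14], [-165.26, 165.26]. Speed limits (degrees/s): [136.94, 136.94, 180, 180, 180, 180].

## Interface

Orientations are given as a 3x3 rotation matrix whose columns are the frame's x, y, z axes.
In Python, from rig import env, optics gives the robot as it stands.
- The arm moves only by the shell command python3 -m jog 'ROWS' [OPENING] [FORCE]. ROWS is JSON, a list of rows, each an object with "linear": the shift along the tool's x, y, z in units of 40 mm (1.0 is 40 mm), a list of three; "roll": the turn about the tool's z in units of 5 degrees (1.0 is 5 degrees). A call has 1 to 12 rows; each row shifts and turns the commanded pose from where the row before left it, along the tool's axes as they then stand; what a row does not reach is not made up. A row lasts 1/12 s, in which the tool goes at most 41.7 mm and 7.16 degrees, less where a joint would pass 70% of its speed; a pose out of reach is approached as far as the arm can. A call is refused whole if a number of a shift passes 1 or a number of a turn 1, either way. A call with a gripper value outside its range is refused whole. OPENING is the opening, from -1 (shut) to 1 (fully open), set as the call begins (- or left out, the last holds). The fingers move at their own pace and stop on an object; FORCE is the grip in N (left out, the last holds). Time passes only in rows, so rows that do not move let the fingers close. It gives the time, the measured TCP pose, the force, the opening and the grip force at its end, in the units of the state.
- env.observe(): the state, without advancing time (a new reading comes with each control period).
- optics.get_image(name): name is "scene" or "top" or "wrist"; returns the picture (420x560x3 uint8, red, green, blue); there is no depth.
- optics.calibration(name): a dict with "fov_y" (degrees; the focal length in pixels is half the picture's height over the tangent of half this angle, whatever the lens; pixels are square), "cx", "cy" (the principal point, pixels), "T" (4x4, takes a point from camera to world coordinates). Camera axes: x right, y down, z forward; pixel columns grow to the right and rows downward; lengths in m; the calibration is good to about 2 mm. A picture is of the moment at which its call begins: read the wrist's pose just before it. calibration takes no time and is no camera call; for the wrist camera it gives the pose at the moment of the call.
- env.close_job(): hands the job in; it is judged then, once.
The state is a dict: "time_s": time; "q": joint angles; "qvel": joint speeds; "joint_efforts": joint torques, N m; "position": TCP position; "tool_rot": TCP orientation; "ft_force": force on the tool from outside, world axes, zero at the start; "wrist_torque": the same for the moment, N m; "grip_width": finger opening in m; "gripper_force": force on a finger pad.
Only numpy, scipy, OpenCV 4.12 (cv2) and the standard library are available. Lean on these libraries where they do the work, as an engineer would, in place of code of your own. Each camera call takes 0.05 s, during which the arm holds its last target. There are 200 camera calls.

## Task

Hang the glass-plate carrier that stands on the bench on the drying rail: lift its hook over the rail's front lip, lower it into the groove behind, and feel along the groove until the hook sinks fully into the free locating notch. Work gently, for the plates and rail are delicate: do not press or knock the carrier hard against the rail, and leave the carrier already hanging there as it is. Let go with the carrier hanging straight and still.

Things in the scene. Friction and masses are not known exactly. Their poses are not given: they have to be found in the camera images.
- carrier: Plate carrier on the bench: steel rack 50x64x76 mm (x,y,z) with four glass plates, bent steel hook above, black plastic grip on top; 206 mm high, 0.2 to 0.35 kg, hangs plumb from its nose. Origin: centre of the underside, below nose and grip. z up; y along the hook's 22 mm width (to lie along the rail); -x is the side of the hook's neck (goes to the rail's front, toward the robot).
- hook_foot (a point): Lowest point of the hook's nose, 120 mm above the carrier's origin. The hook is a C open to +x: neck at x -25 to -21 mm, from the rack's top (z 76 mm) up to a bridge (underside z 145 mm) that runs back to the nose. The nose hangs from the bridge: 7 mm thick (x -3.5 to 3.5 mm), 22 mm wide (y), rounded foot.
- grip (a point): Where to grip: on the carrier's black block, 12 mm thick (its x) and 28 mm wide (its y), from 160 to 206 mm above the carrier's origin. This point is 192 mm above the origin, 72 mm straight above hook_foot; gripped here, fingertips 19 mm lower stay above the rail. Held across the 28 mm (fingers closing along the rail) the carrier does not tip as it is slid.
- drying_rail: Fixed aluminium channel 330 mm long (along y) on 20 mm posts at y +-153 mm, over a drip tray with a rim 18 mm high. Origin: bench level under its middle; z up, -x is the front (robot side). Groove x -5 to 5 mm, floor 171 mm high; front lip x -9 to -5 mm, rounded top 185 mm high; back wall x 5 to 9 mm, top 200 mm; underside 157 mm. The nose has 1.5 mm play each side. Rail and strip do not give way.
- groove (a point): Middle of the groove's floor, 171 mm above drying_rail's origin, same axes. The free locating notch in this floor is 30 mm long (y), 6 mm deep (165 mm high), groove-wide; a carrier is home only there. It is in a hand-set strip: its middle lies anywhere from y 0 to +70 mm, not measured; feel for it (the hook sinks 6 mm). Other floor from y -88 to +165 mm is level within 0.5 mm.
- hung_carrier: Second carrier of the same kind, already hanging in another notch at y = -103 mm of the rail, near its right-hand end; leave it there. Origin: centre of its underside.
Not all that is in view belongs to the job. Leave any blue or green look-alike of the carrier alone.

How it is judged:
By the outcome, as a careful person would: the job done as asked, in the order asked, and still so for the second after the job is handed in, with the robot touching nothing.
It also fails if it takes over 72 s, if anything falls off the work surface, if the arm or the gripper's body presses on something with over 40 N, if the wrist force passes 120 N, or if a joint passes its speed limit or range.

## Working session

There is one attempt and no reset: what is moved stays moved. The work goes in short steps, Python scripts to look and compute and a shell command to move; the robot and the scene stay as the last step left them, time stands still between calls to the robot, and variables do not carry over. Pictures are saved under pics/ and viewed, at most 10 in all, crops included, and the job is handed in when it is done.

```bash
mkdir -p pics; ls
python3 - <<'E'
from rig import env, optics
import cv2,numpy as np
np.set_printoptions(precision=4,suppress=True)
s=env.observe();print(s['time_s'],s['position'],s['tool_rot'],s['ft_force'],s['grip_width'],env.hold_point_z)
for n in("scene","top"):
    im=optics.get_image(n);cv2.imwrite(f'pics/{n}0.png',im[:,:,::-1]);c=optics.calibration(n);print(n,c)
E
```

```text
pics
0.0 [0.1743 0.5213 0.2004] [[-0.9484  0.3172 -0.0008]
 [ 0.3172  0.9484 -0.0013]
 [ 0.0003 -0.0014 -1.    ]] [ 0.7347 -0.2519 -0.2162] 0.08522284300789422 0.0187
scene {'fov_y': 42.59596878252728, 'cx': 286.19281592664277, 'cy': 202.26121590221712, 'T': array([[-0.661 , -0.523 ,  0.5381, -0.417 ],
       [-0.7501,  0.4795, -0.4554,  0.8225],
       [-0.0199, -0.7047, -0.7093,  1.3293],
       [ 0.    ,  0.    ,  0.    ,  1.    ]])}
top {'fov_y': 42.465091778097566, 'cx': 285.56994887068373, 'cy': 216.5104777797633, 'T': array([[ 0.4075, -0.8084,  0.4248, -0.3497],
       [-0.9132, -0.3644,  0.1824, -0.2734],
       [ 0.0073, -0.4623, -0.8867,  1.8506],
       [ 0.    ,  0.    ,  0.    ,  1.    ]])}
```

View pics/scene0.png

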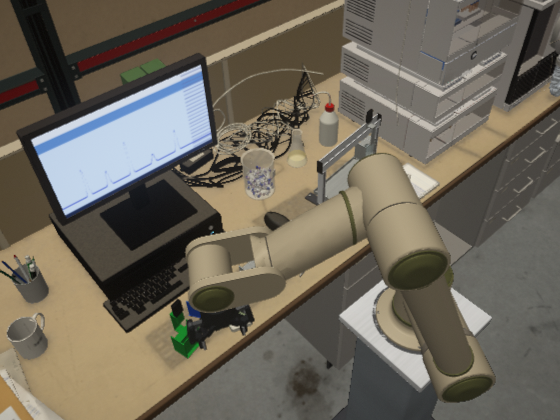

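View pics/top0.png

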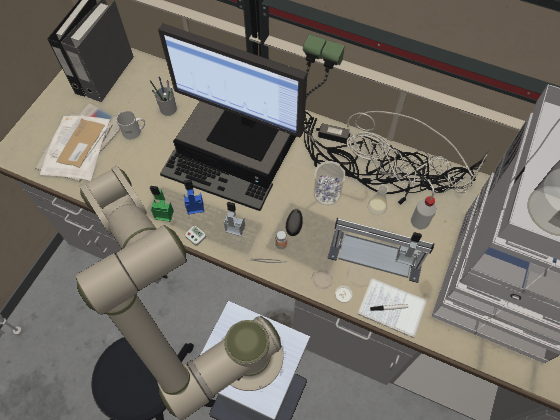

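The top view shows three candidates: green (161,206), blue (194,200) and bare steel (234,218). The steel one fits the description of a steel rack with a black grip. The rail is at about (380,245), with the hung carrier at (410,248). I'll check both in an enlarged crop.

Run:
```python
import cv2,numpy as np
t=cv2.imread('pics/top0.png')
a=cv2.resize(t[180:250,200:270],None,fx=5,fy=5,interpolation=cv2.INTER_CUBIC)
b=cv2.resize(t[205:290,320:440],None,fx=3.6,fy=3.6,interpolation=cv2.INTER_CUBIC)
h=350; o=np.zeros((h,a.shape[1]+b.shape[1],3),np.uint8);o[:350,:350]=a;o[:b.shape[0],350:]=b
cv2.imwrite('pics/crop1.png',o)
```

```text
(no output)
```

View pics/crop1.png

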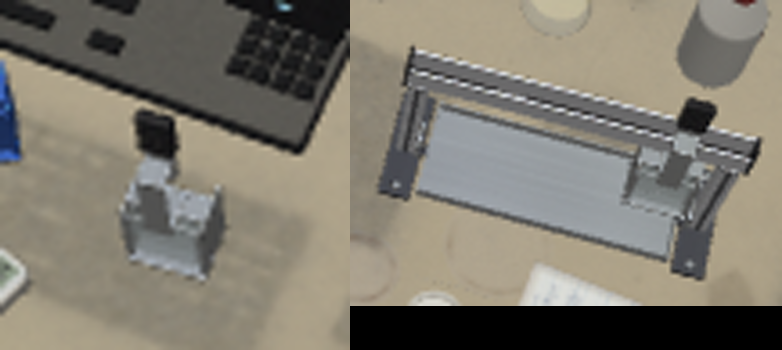

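The crop confirms the bare steel carrier, with its grip at top pixel (231,207). The rail runs from its left end cap at about (337,223) to its right at about (432,248). Next I'll get rough positions, then refine with the wrist camera.

```bash
cat > h.py <<'E'
from rig import env, optics
import cv2,numpy as np
np.set_printoptions(precision=4,suppress=True)
def ray(c,uv):
    f=210/np.tan(np.radians(c['fov_y']/2)); T=c['T']
    d=T[:3,:3]@np.array([(uv[0]-c['cx'])/f,(uv[1]-c['cy'])/f,1]); return T[:3,3],d
def onz(c,uv,z):
    o,d=ray(c,uv); return o+d*(z-o[2])/d[2]
def proj(c,p):
    f=210/np.tan(np.radians(c['fov_y']/2)); q=np.linalg.inv(c['T'])@np.append(p,1)
    return np.array([c['cx']+f*q[0]/q[2],c['cy']+f*q[1]/q[2]])
def snap(n):
    c=optics.calibration('wrist'); im=optics.get_image('wrist'); cv2.imwrite(f'pics/{n}.png',im[:,:,::-1]); np.save(f'pics/{n}.npy',c); return im,c
E
python3 - <<'E'
from h import *
c=optics.calibration('top')
print('grip',onz(c,(231,207),.19)); l=onz(c,(336,222),.2);r=onz(c,(433,247),.2);print(l,r,np.linalg.norm(l-r),(l+r)/2)
for u in [(217,228),(220,232),(241,235),(244,224)]: print(onz(c,(u[0]+7-0,u[1]),.0))
im,c=snap('w0');T=c['T'];print(c)
s=env.observe();R=s['tool_rot'];print('cam in tool',R.T@(T[:3,3]-s['position']),R.T@T[:3,:3])
E
```

```text
grip [0.4018 0.2574 0.19  ]
[ 0.4928 -0.1001  0.2   ] [ 0.539  -0.4314  0.2   ] 0.3345747531425434 [ 0.5159 -0.2658  0.2   ]
[0.3952 0.3014 0.    ]
[0.3848 0.2833 0.    ]
[0.4062 0.205  0.    ]
[0.4529 0.2149 0.    ]
{'fov_y': 69.08316987853709, 'cx': 282.4491529138792, 'cy': 207.68302680081584, 'T': array([[ 0.3167,  0.9166,  0.244 ,  0.1132],
       [ 0.9485, -0.306 , -0.0815,  0.5416],
       [-0.    ,  0.2573, -0.9663,  0.3741],
       [ 0.    ,  0.    ,  0.    ,  1.    ]])}
cam in tool [ 0.0645 -0.0004 -0.1735] [[ 0.0006 -0.9663 -0.2575]
 [ 1.      0.0003  0.0011]
 [-0.001  -0.2575  0.9663]]
```

View pics/w0.png

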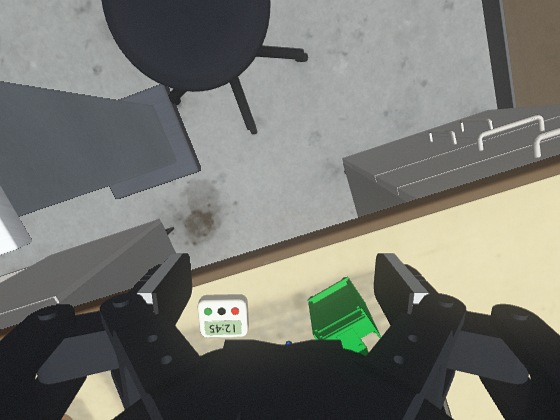

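The wrist picture shows the bench edge, a clock at (222,315) and the green look-alike at (345,310). The steel carrier is not in view. I'll check the monitor's clearance while lifting.

```bash
python3 - <<'E'
from h import *
a=optics.calibration('top');b=optics.calibration('scene')
for ua,ub in [((167,92),(60,215)),((300,132),(217,148)),((305,75),(207,58)),((231,207),None)]:
    if ub is None: continue
    o,d=ray(a,ua);p,e=ray(b,ub);d/=np.linalg.norm(d);e/=np.linalg.norm(e)
    s=np.linalg.lstsq(np.c_[d,-e],p-o,rcond=None)[0];print((o+d*s[0]+p+e*s[1])/2,np.linalg.norm(o+d*s[0]-p-e*s[1]))
E
python3 -m jog '[{"linear":[0,0,-0.8]},{"linear":[0,0,-0.8]},{"linear":[0,0,-0.8]},{"linear":[0,0,-0.8]}]'
```

```text
[0.675  0.6406 0.337 ] 0.027114036365605134
[0.7309 0.1397 0.265 ] 0.024273829361969482
[0.7257 0.1305 0.5751] 0.015675487802697417invalid input
```

```bash
python3 -m jog '[{"linear":[0,0,-0.8],"roll":0},{"linear":[0,0,-0.8],"roll":0},{"linear":[0,0,-0.8],"roll":0},{"linear":[0,0,-0.8],"roll":0}]'
python3 -m jog '[{"linear":[-0.84,-0.43,0],"roll":0},{"linear":[-0.84,-0.43,0],"roll":0},{"linear":[-0.84,-0.43,0],"roll":0},{"linear":[-0.84,-0.43,0],"roll":0},{"linear":[-0.84,-0.43,0],"roll":0},{"linear":[-0.84,-0.43,0],"roll":0},{"linear":[-0.84,-0.43,0],"roll":0},{"linear":[-0.84,-0.43,0],"roll":0},{"linear":[-0.84,-0.43,0],"roll":0},{"linear":[-0.84,-0.43,0],"roll":0},{"linear":[0,0,0],"roll":0}]'
```

```text
time_s: 0.48
position: [0.1743, 0.5212, 0.3304]
tool_rot: [[-0.948, 0.317, -0.0], [0.317, 0.948, -0.001], [0.0, -0.001, -1.0]]
ft_force: [0.8, -0.4, -0.6]
grip_width: 0.0855
gripper_force: 0.0
time_s: 1.4
position: [0.4421, 0.2478, 0.3279]
tool_rot: [[-0.946, 0.323, -0.001], [0.323, 0.946, -0.002], [0.0, -0.002, -1.0]]
ft_force: [-0.3, -0.5, 0.3]
grip_width: 0.0853
gripper_force: 0.0
```

Now I'll rotate about +26° to the rail direction, then look.

```bash
python3 -m jog '[{"linear":[0,0,0],"roll":-0.9},{"linear":[0,0,0],"roll":-0.9},{"linear":[0,0,0],"roll":-0.9},{"linear":[0,0,0],"roll":-0.9},{"linear":[0,0,0],"roll":-0.9},{"linear":[0,0,0],"roll":-0.8},{"linear":[0,0,0],"roll":0},{"linear":[0,0,0],"roll":0}]'
python3 - <<'E'
from h import *
im,c=snap('w1')
E
```

```text
time_s: 2.07
position: [0.4384, 0.252, 0.3289]
tool_rot: [[-0.991, -0.137, -0.0], [-0.137, 0.991, -0.0], [0.0, -0.0, -1.0]]
ft_force: [0.4, -0.5, 0.4]
grip_width: 0.0855
gripper_force: 0.0
```

View pics/w1.png

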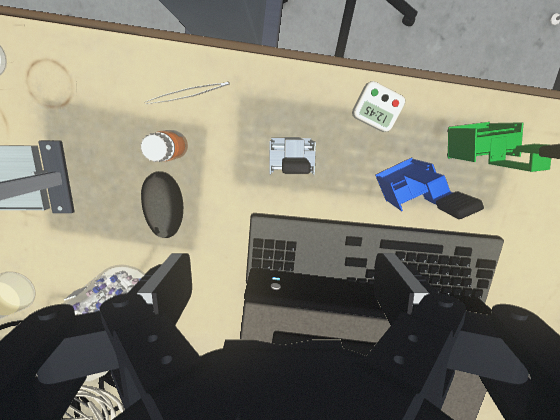

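The wrist picture shows the steel carrier at (293,155), with its black grip at (296,166). It is nearly aligned with the tool and its neck is toward the robot (image up). The blue look-alike is at (420,185) and the green at (490,145). Next I'll measure the grip.

Run:
```python
from h import *
c=np.load('pics/w1.npy',allow_pickle=True).item();im=cv2.imread('pics/w1.png')
g=im[125:185,260:335].astype(int);m=(g.max(2)<75).astype(np.uint8)
n,l,st,ce=cv2.connectedComponentsWithStats(m);print(st,ce)
k=1+np.argmax(st[1:,4]);ys,xs=np.nonzero(l==k);print(cv2.minAreaRect(np.c_[xs,ys].astype(np.float32)))
for y in range(30,52): print(y+125,' '.join('%3d'%v for v in im[y+125,275:320].max(1)))
u=np.array([xs.mean()+260,ys.mean()+125]);print(u,onz(c,u,.206),onz(c,u,.19))
```

```text
[[   0    0   75   60 4277]
 [  22   33   29   16  223]] [[37.1389 28.9862]
 [34.3363 39.3543]]
((36.0, 40.5), (28.0, 15.0), 0.0)
155 221 221 223 223 223 221 222 223 224 168 197 223 221 220 221 220 221 221 222 224 227 223 220 223 223 220 222 222 209 222 222 221 220 222 220 222 221 221 222 224 172 176 177 180 182
156 218 219 220 217 219 220 218 222 224 171 205 230 227 225 226 225 227 227 228 231 232 228 226 229 228 228 228 229 209 226 222 220 217 216 216 218 218 218 218 225 144 175 179 177 181
157 220 221 221 221 221 221 224 228 231 131 111 120 151 147 149 150 148 147 149 154 156 153 150 151 151 151 155 152 135 150 189 228 222 219 218 219 219 218 220 227 152 177 179 179 178
158 223 222 222 223 222 224 228 188 106  70  67  72  78  78  77  78  78  79  78  78  77  75  78  75  77  74  76  75  70  74  89 126 230 224 220 220 219 219 219 228 152 179 175 175 177
159 219 220 220 220 220 222 228 100  54  60  69  69  69  68  69  66  66  66  64  64  64  66  66  66  68  65  65  65  66  66  63  67 159 230 224 220 221 221 221 227 170 178 177 179 178
160 217 218 216 217 218 219 224  73  59  62  67  7
[... 2443 characters left out ...]
75  72  79  73  78  77  77  72  75 104 169 183 181 131 196 204 180 183 182 182 183
174 180 180 183 183 182 182 183 185 190 182 174 176 175 175 174 176 177 179 178 177 180 176 175 172 175 175 176 176 181 180 177 175 175 172 181 174 176 172 164 192 184 182 185 183 184
175 181 182 184 184 183 181 183 182 186 183 181 180 185 185 185 185 187 187 187 185 186 183 184 179 183 182 182 186 190 187 190 186 182 182 177 175 175 173 171 184 185 185 182 183 181
176 182 183 185 184 181 179 180 181 184 182 181 180 180 180 183 184 184 185 184 183 182 181 178 178 181 181 182 187 184 187 187 184 185 179 177 175 176 175 175 181 185 184 184 182 180
[294.3363 164.3543] [0.4081 0.2592 0.206 ] [0.4099 0.2601 0.19  ]
```

Run:
```python
from h import *
c=np.load('pics/w1.npy',allow_pickle=True).item()
p=onz(c,(296.2,168),.206);print(p, onz(c,(296.2,173.7),.206)-onz(c,(296.2,162.3),.206))
s=env.observe();R=s['tool_rot'];print(s['position'],R.T@(p-s['position'])/.04)
```

```text
[0.4113 0.2615 0.206 ] [0.011  0.0017 0.    ]
[0.4384 0.252  0.3289] [0.6361 0.3303 3.0725]
```

```bash
python3 -m jog '[{"linear":[0.32,0.16,0],"roll":0},{"linear":[0.32,0.17,0],"roll":0},{"linear":[0,0,0.6],"roll":0},{"linear":[0,0,0.6],"roll":0},{"linear":[0,0,0.6],"roll":0},{"linear":[0,0,0.6],"roll":0},{"linear":[0,0,0],"roll":0},{"linear":[0,0,0],"roll":0},{"linear":[0,0,0],"roll":0}]'
python3 - <<'E'
from h import *
im,c=snap('w2')
s=env.observe();p=np.array([.4113,.2615,.206]);R=s['tool_rot'];print(proj(c,p),R.T@(p-s['position'])/.04)
g=im[200:345,200:380]
cv2.imwrite('pics/w2c.png',cv2.resize(g[:,:,::-1],None,fx=4,fy=4))
E
```

```text
time_s: 2.87
position: [0.4114, 0.2619, 0.2347]
tool_rot: [[-0.99, -0.139, 0.002], [-0.139, 0.99, 0.001], [-0.002, 0.001, -1.0]]
ft_force: [0.4, -0.1, -0.1]
grip_width: 0.0855
gripper_force: 0.0
[282.4212 222.1102] [ 0.0127 -0.0074  0.7208]
```

View pics/w2c.png

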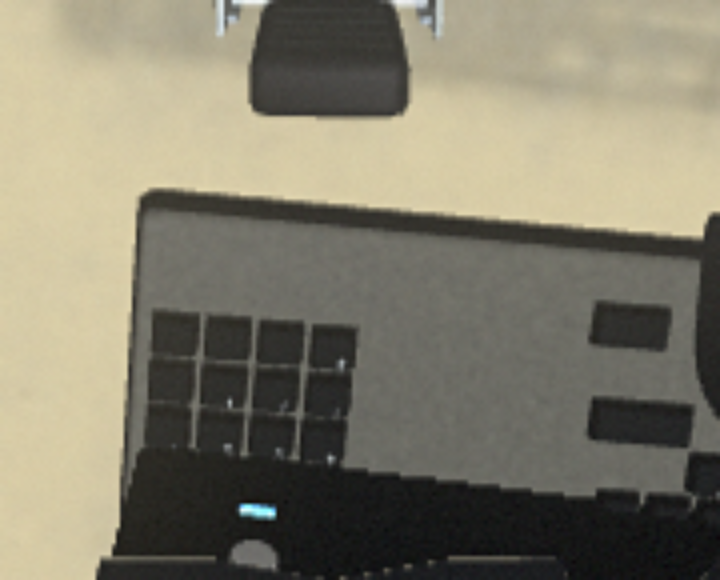

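The crop shows the grip's top face centred at image (282.4,222), exactly where predicted and square to the tool. Next I'll descend and close.

```bash
python3 -m jog '[{"linear":[0,0,0.5],"roll":0},{"linear":[0,0,0.5],"roll":0},{"linear":[0,0,0.34],"roll":0},{"linear":[0,0,0.2],"roll":0},{"linear":[0,0,0],"roll":0},{"linear":[0,0,0],"roll":0},{"linear":[0,0,0],"roll":0}]'
python3 -m jog '[{"linear":[0,0,0],"roll":0},{"linear":[0,0,0],"roll":0},{"linear":[0,0,0],"roll":0},{"linear":[0,0,0],"roll":0},{"linear":[0,0,0],"roll":0},{"linear":[0,0,0],"roll":0},{"linear":[0,0,0],"roll":0},{"linear":[0,0,0],"roll":0},{"linear":[0,0,0],"roll":0},{"linear":[0,0,0],"roll":0},{"linear":[0,0,0],"roll":0},{"linear":[0,0,0],"roll":0}]' -1 45
```

```text
time_s: 3.5
position: [0.412, 0.2616, 0.1727]
tool_rot: [[-0.99, -0.139, 0.002], [-0.139, 0.99, 0.001], [-0.002, 0.0, -1.0]]
ft_force: [-0.2, -0.3, 0.7]
grip_width: 0.085
gripper_force: 0.0
time_s: 4.5
position: [0.4116, 0.2615, 0.1719]
tool_rot: [[-0.99, -0.139, 0.001], [-0.139, 0.99, 0.0], [-0.001, 0.0, -1.0]]
ft_force: [-1.3, -0.2, 5.6]
grip_width: 0.025
gripper_force: 44.1
```

```bash
python3 -m jog '[{"linear":[0,0,-0.1],"roll":0},{"linear":[0,0,-0.3],"roll":0},{"linear":[0,0,-0.5],"roll":0},{"linear":[0,0,-0.7],"roll":0},{"linear":[0,0,-0.8],"roll":0},{"linear":[0,0,-0.8],"roll":0},{"linear":[0,0,-0.8],"roll":0},{"linear":[0,0,-0.8],"roll":0},{"linear":[0,0,-0.7],"roll":0},{"linear":[0,0,-0.5],"roll":0},{"linear":[0,0,-0.3],"roll":0},{"linear":[0,0,-0.15],"roll":0}]'
python3 -m jog '[{"linear":[-0.05,-0.2,0],"roll":0},{"linear":[-0.1,-0.4,0],"roll":0},{"linear":[-0.1,-0.5,0],"roll":0},{"linear":[-0.1,-0.6,0],"roll":0},{"linear":[-0.1,-0.6,0],"roll":0},{"linear":[-0.1,-0.6,0],"roll":0},{"linear":[-0.1,-0.6,0],"roll":0},{"linear":[-0.1,-0.6,0],"roll":0},{"linear":[-0.1,-0.6,0],"roll":0},{"linear":[-0.1,-0.6,0],"roll":0},{"linear":[-0.1,-0.6,0],"roll":0},{"linear":[-0.1,-0.6,0],"roll":0}]'
python3 -m jog '[{"linear":[-0.1,-0.6,0],"roll":0},{"linear":[-0.1,-0.6,0],"roll":0},{"linear":[-0.1,-0.6,0],"roll":0},{"linear":[-0.1,-0.6,0],"roll":0},{"linear":[-0.1,-0.6,0],"roll":0},{"linear":[-0.1,-0.6,0],"roll":0},{"linear":[-0.1,-0.6,0],"roll":0},{"linear":[-0.2,-0.5,0],"roll":0},{"linear":[-0.2,-0.4,0],"roll":0},{"linear":[0,-0.2,0],"roll":0},{"linear":[0,0,0],"roll":0},{"linear":[0,0,0],"roll":0}]'
python3 -m jog '[{"linear":[0,0,0],"roll":0},{"linear":[0,0,0],"roll":0}]'
python3 - <<'E'
from h import *
im,c=snap('w3')
E
```

```text
time_s: 5.5
position: [0.4114, 0.2614, 0.4307]
tool_rot: [[-0.99, -0.139, 0.001], [-0.139, 0.99, 0.0], [-0.001, 0.0, -1.0]]
ft_force: [0.2, 0.1, -2.8]
grip_width: 0.0254
gripper_force: 44.6
time_s: 6.5
position: [0.493, 0.0086, 0.428]
tool_rot: [[-0.99, -0.139, -0.003], [-0.139, 0.99, 0.001], [0.003, 0.001, -1.0]]
ft_force: [0.8, 0.1, -2.3]
grip_width: 0.0253
gripper_force: 44.6
time_s: 7.5
position: [0.5658, -0.1935, 0.4287]
tool_rot: [[-0.99, -0.139, -0.001], [-0.139, 0.99, 0.001], [0.001, 0.001, -1.0]]
ft_force: [-0.3, -0.6, -1.5]
grip_width: 0.0252
gripper_force: 44.6
time_s: 7.67
position: [0.5657, -0.1925, 0.4301]
tool_rot: [[-0.99, -0.14, 0.001], [-0.14, 0.99, -0.0], [-0.001, -0.0, -1.0]]
ft_force: [-0.3, 0.0, -2.1]
grip_width: 0.0251
gripper_force: 44.6
```

View pics/w3.png

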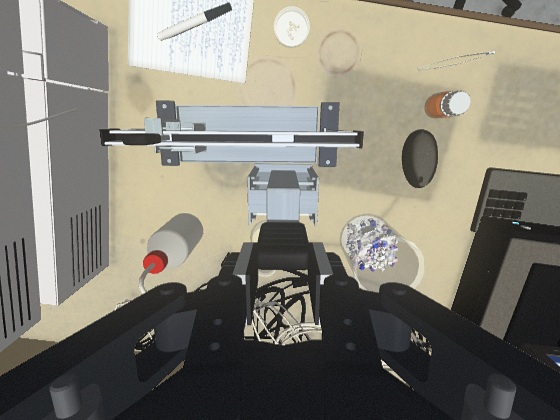

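The picture shows the held carrier at (282,195), hanging straight. The rail lies along row 138 from column 100 to 363, and the hung carrier is at about (150,135). There's a bright patch in the groove at columns 273–293. I'll enlarge the rail and measure its edges.

Run:
```python
from h import *
c=np.load('pics/w3.npy',allow_pickle=True).item();im=cv2.imread('pics/w3.png')
a=cv2.resize(im[120:155,90:290],None,fx=4,fy=6,interpolation=cv2.INTER_CUBIC);b=cv2.resize(im[120:155,180:380],None,fx=4,fy=6,interpolation=cv2.INTER_CUBIC)
cv2.imwrite('pics/w3c.png',np.vstack([a,b]))
for x in (200,220,240,260,283,310,340): print(x,im[125:152,x].max(1))
for y in (133,138,144): print(y,im[y,95:108].max(1),im[y,355:370].max(1))
```

```text
200 [100 103 104 104 101  97 212 251 245 122  66  70  71  68  70  69  98 159
 238 249 184 108 100 100 101 102  98]
220 [200 200 200 204 203 184 179 247 249 127  70  73  77  77  73  75  91 128
 236 247 230 208 207 206 205 205 202]
240 [202 199 201 204 207 200 169 241 253 140  74  79  79  81  78  74  95 112
 229 251 229 220 211 207 203 201 203]
260 [202 204 202 206 206 206 156 235 254 164  84  78  83  82  83  81  98 101
 217 253 238 224 212 210 207 203 203]
283 [204 205 201 206 206 208 144 225 249 226 246 249 247 249 250 252 240 142
 209 249 236 233 216 207 209 207 206]
310 [200 201 197 201 198 205 165 219 253 246 126  80  82  84  83  81  79 105
 163 244 245 224 209 203 204 203 203]
340 [172 171 172 170 172  95 191 180 245 247 127  70  74  78  79  77  74  90
 125 235 250 233 175 172 170 167 166]
133 [120 117 121 122 122  45  55  44  40  39  45  42  42] [245 249 136  46  56  57  63  63 102 173 169 164 165 165 166]
138 [119 122 121 120 124 110  49  51  41  41  45  45  43] [ 54  53  56  55  54  55  71  62 131 166 161 164 165 165 168]
144 [119 119 118 119 122 123  65  56  47  76 190 195 178] [228 228 228 229 119  56  65  83 179 178 176 175 174 172 174]
```

View pics/w3c.png

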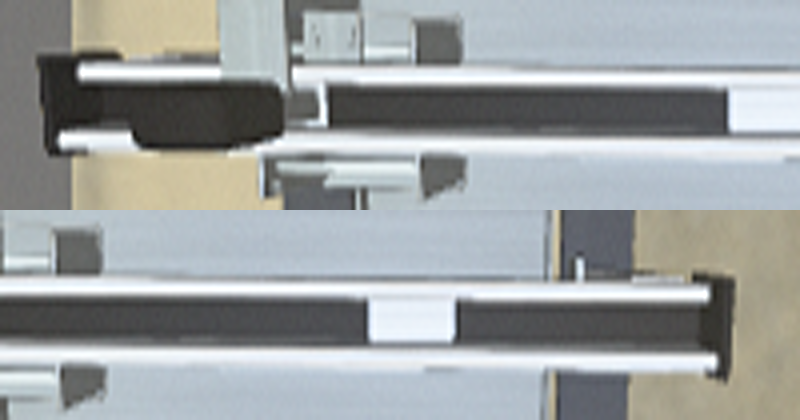

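The crop shows a white recess 22 px (about 29 mm) long at columns 272–294 in the dark strip. That fits the free notch. I'll compute the groove line and this target in the world and tool frames, then confirm by feel.

```bash
cat > rail.py <<'E'
from h import *
def groove(n,cols,r0,r1,tilt=0):
    """fit lip/wall bright bands -> groove centre line from picture n"""
    c=np.load(f'pics/{n}.npy',allow_pickle=True).item();im=cv2.imread(f'pics/{n}.png').max(2).astype(float)
    A,B=[],[]
    for x in cols:
        v=im[r0:r1,x];mid=(r1-r0)//2
        for L,sl,off in((A,v[:mid],0),(B,v[mid:],mid)):
            w=np.clip(sl-215,0,None);k=np.argmax(w);w[:max(0,k-2)]=0;w[k+3:]=0
            L.append((x,r0+off+(w*np.arange(len(w))).sum()/w.sum()))
    out=[]
    for L,z in((A,.185),(B,.2)):
        L=np.array(L);p=np.polyfit(L[:,0],L[:,1],1);p=np.polyfit(L[:,0],L[:,1],1,w=(abs(L[:,1]-np.polyval(p,L[:,0]))<.6)+1e-3)
        P=[onz(c,(x,np.polyval(p,x)),z)[:2] for x in(cols[0],cols[-1])];out.append(P)
    return c,im,np.array(out)
E
python3 - <<'E'
from rail import *
c,im,o=groove('w3',[x for x in range(205,345,3)if x<268 or x>298],128,150)
for P in o: print(P, np.degrees(np.arctan2(-(P[1]-P[0])[0],(P[1]-P[0])[1])))
d=(o[0][1]-o[0][0]+o[1][1]-o[1][0]);d/=np.linalg.norm(d);nx=np.array([d[1],-d[0]])
print('axis y',d,'sep',[(o[1][0]-o[0][0])@nx])
row=im[134:141].mean(0)
print(row[268:300])
m=np.mean([o[0][0],o[1][0]],0)
for z in(.165,.171):
  for u in ((272.2,138),(294,138)):
    q=onz(c,u,z)[:2];print(z,q,(q-m)@d)
n=(onz(c,(272.2,138),.168)+onz(c,(294,138),.168))[:2]/2
g=m+d*((n-m)@d);print('notch',g)
# end caps
print([ (onz(c,u,.2)[:2]-g)@d for u in((100.5,138),(363,138))])
s=env.observe();R=s['tool_rot'];D=np.append(g,0)-np.append(s['position'][:2],0);print(s['position'],'rail frame d',D[:2]@nx,D[:2]@d,'tool',R.T@D/.04, 'tool yaw err',np.degrees(np.arctan2(-R[0,1],R[1,1])-np.arctan2(-d[0],d[1])))
E
```

```text
[[ 0.5242 -0.3027]
 [ 0.4999 -0.1203]] 7.573431606530893
[[ 0.5379 -0.298 ]
 [ 0.5141 -0.1205]] 7.640941831196778
axis y [-0.1324  0.9912] sep [np.float64(0.01424031200999795)]
[ 99.5714 103.      99.4286  92.8571 227.5714 248.5714 245.4286 245.1429
 244.8571 245.2857 245.1429 245.2857 245.2857 245.2857 245.     245.5714
 245.5714 245.2857 245.4286 245.4286 245.8571 245.8571 246.     246.7143
 250.2857 221.8571  80.2857 104.8571 105.     103.5714 107.4286 111.    ]
0.165 [ 0.5197 -0.2136] 0.08746298165335496
0.165 [ 0.5154 -0.1833] 0.11804168256650263
0.171 [ 0.5195 -0.2135] 0.0876505194005719
0.171 [ 0.5152 -0.1836] 0.11781096581860352
notch [ 0.5174 -0.1985]
[np.float64(-0.2356458951887644), np.float64(0.10304881732640035)]
[ 0.5658 -0.1925  0.4301] rail frame d -0.04875666366926891 0.0004863847059274626 tool [ 1.2188  0.0219 -0.0009] tool yaw err 0.45572012397875206
```

The two rail edges measure 14.2 mm apart (nominal 14), and the recess is 30.3 mm long at rail y of about +66 mm. I'll retreat in front of the rail, about 14 mm to the right of the recess, and go down to the entry height.

```bash
python3 -m jog '[{"linear":[0.1,-0.05,0],"roll":0.09},{"linear":[0.4,-0.05,0],"roll":0},{"linear":[0.6,-0.05,0],"roll":0},{"linear":[0.7,-0.05,0],"roll":0},{"linear":[0.6,-0.05,0],"roll":0},{"linear":[0.4,-0.05,0],"roll":0},{"linear":[0.17,-0.05,0],"roll":0},{"linear":[0,0,0],"roll":0},{"linear":[0,0,0],"roll":0}]'
python3 -m jog '[{"linear":[0,0,0.2],"roll":0},{"linear":[0,0,0.5],"roll":0},{"linear":[0,0,0.7],"roll":0},{"linear":[0,0,0.8],"roll":0},{"linear":[0,0,0.8],"roll":0},{"linear":[0,0,0.7],"roll":0},{"linear":[0,0,0.5],"roll":0},{"linear":[0,0,0.3],"roll":0},{"linear":[0,0,0.13],"roll":0},{"linear":[0,0,0],"roll":0},{"linear":[0,0,0],"roll":0},{"linear":[0,0,0],"roll":0}]'
cat > rel.py <<'E'
from h import *
g=np.array([.5174,-.1985]);d=np.array([-.1324,.9912]);nx=np.array([d[1],-d[0]])
s=env.observe();D=s['position'][:2]-g;R=s['tool_rot']
print('t',s['time_s'],'rail x,y-from-notch',1e3*D@nx,1e3*D@d,'z',1e3*s['position'][2],'origin z',1e3*(s['position'][2]-.1719),'yaw',np.degrees(np.arctan2(-R[0,1],R[1,1])-np.arctan2(-d[0],d[1])),'F',s['ft_force'],'M',s['wrist_torque'])
E
python3 rel.py
python3 - <<'E'
from h import *
snap('w4')
E
```

```text
time_s: 8.47
position: [0.4506, -0.2229, 0.4295]
tool_rot: [[-0.991, -0.131, 0.001], [-0.131, 0.991, -0.0], [-0.001, -0.0, -1.0]]
ft_force: [-0.1, 0.1, -2.2]
grip_width: 0.0255
gripper_force: 44.6
time_s: 9.47
position: [0.451, -0.2232, 0.2452]
tool_rot: [[-0.991, -0.132, 0.002], [-0.132, 0.991, -0.001], [-0.001, -0.001, -1.0]]
ft_force: [0.1, 0.9, -2.6]
grip_width: 0.0251
gripper_force: 44.6
t 9.4667 rail x,y-from-notch -69.10393557051998 -15.722649811111758 z 245.1680179344182 origin z 73.2680179344182 yaw -0.032330994352264456 F [ 0.0984  0.8823 -2.557 ] M [ 0.0495 -0.005   0.0182]
```

View pics/w4.png

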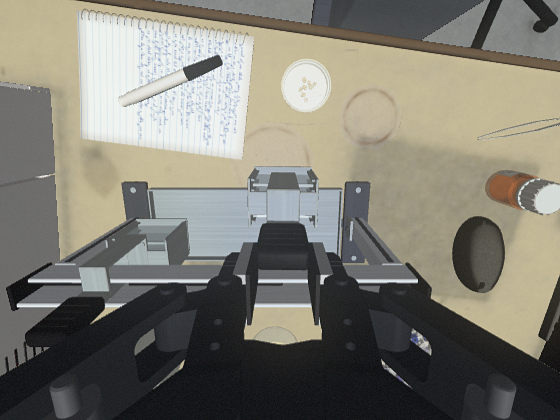

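The picture shows the carrier in front of the rail, clear and square, with the rail lip and wall at rows 270–305. I'll cross-check the rail line and the grip in this view.

Run:
```python
from h import *
c=np.load('pics/w4.npy',allow_pickle=True).item();im=cv2.imread('pics/w4.png').max(2)
g=np.array([.5174,-.1985]);d=np.array([-.1324,.9912]);nx=np.array([d[1],-d[0]])
for y in(-.075,-.06):
    for x,z in((-.009,.180),(-.007,.185),(-.005,.18),(.005,.2),(.007,.2),(.009,.2)):
        print(y,x,z,proj(c,np.append(g+d*y+nx*x,z)))
for x in (205,215): print(x,im[255:315,x])
s=env.observe();R=s['tool_rot'];t=s['position']
for px in(-.006,.006): print('grip top x',px,proj(c,t+R@np.array([px,0,-.034])))
print(im[215:285,270],im[215:285,295])
```

```text
-0.075 -0.009 0.18 [214.1021 275.9317]
-0.075 -0.007 0.185 [212.9647 280.8771]
-0.075 -0.005 0.18 [214.3709 280.1276]
-0.075 0.005 0.2 [209.7735 303.3428]
-0.075 0.007 0.2 [209.9258 305.5205]
-0.075 0.009 0.2 [210.0774 307.6892]
-0.06 -0.009 0.18 [231.5053 275.9293]
-0.06 -0.007 0.185 [230.6579 280.8746]
-0.06 -0.005 0.18 [231.7057 280.1252]
-0.06 0.005 0.2 [228.2806 303.3399]
-0.06 0.007 0.2 [228.3941 305.5176]
-0.06 0.009 0.2 [228.5071 307.6862]
205 [191 127  90  85 101 177 164 161 159 150 116 110 110 108 110 114 115 109
 110 112 114 111 107 115 183 226 240 197  85  43  55 109 114  79  45  36
  38  39  39  38  40  38  37  39  37  33  38  38  35  39  36  35  37  34
  31  31  38  33  38  33]
215 [193 126  91  85 100 180 156 151 155 145 115 110 110 110 110 112 110 110
 109 113 115  78  50  42  44  41  44  47  40  44  42  42  42  41  42  40
  42  46  38  37  39  39  42  35  37  37  39  35  36  30  37  30  36  38
  34  36  39  31  33  33]
grip top x -0.006 [283.3519 271.6765]
grip top x 0.006 [283.3868 249.4265]
[195 192 196 195 197 154  96  93  58  51  51  51  54  53  52  49  51  46
  55  50  52  47  49  55  51  47  45  48  50  51  47  44  48  45  46  45
  52  51  53  58  60  58  59  60  57  56  54  53  51  54  49  52  47  48
  51 108 112 114 111 114 112 110 109 118 182 229 242 199  91  46] [195 196 195 198 198 204 114  92  62  52  53  48  49  53  52  52  50  51
  55  53  47  45  47  51  48  47  43  44  48  53  49  47  45  46  45  46
  45  54  55  59  68  63  64  65  61  59  56  60  57  54  54  53  52  47
  40 106 114 116 109 111 110 109 110 115 184 229 240 213 125 108]
```

The lip appears within 0.4 mm and the grip within about 0.7 mm of prediction, both inside the play. Moving in.

```bash
python3 -m jog '[{"linear":[-0.1,0,0],"roll":0},{"linear":[-0.2,0,0],"roll":0},{"linear":[-0.3,0,0],"roll":0},{"linear":[-0.3,0,0],"roll":0},{"linear":[-0.25,0,0],"roll":0},{"linear":[-0.2,0,0],"roll":0},{"linear":[-0.1,0,0],"roll":0},{"linear":[-0.05,0,0],"roll":0},{"linear":[0,0,0],"roll":0},{"linear":[0,0,0],"roll":0},{"linear":[0,0,0],"roll":0}]'; python3 rel.py
python3 -m jog '[{"linear":[-0.06,0,0],"roll":0},{"linear":[-0.06,0,0],"roll":0},{"linear":[-0.06,0,0],"roll":0},{"linear":[-0.04,0,0],"roll":0},{"linear":[0,0,0],"roll":0},{"linear":[0,0,0],"roll":0},{"linear":[0,0,0],"roll":0}]'; python3 rel.py
```

```text
time_s: 10.43
position: [0.5095, -0.2152, 0.2443]
tool_rot: [[-0.991, -0.131, -0.0], [-0.131, 0.991, -0.0], [0.0, -0.0, -1.0]]
ft_force: [-0.3, 0.3, -2.3]
grip_width: 0.0251
gripper_force: 44.6
t 10.4333 rail x,y-from-notch -10.078917791656878 -15.50149402194397 z 244.33159492878983 origin z 72.43159492878983 yaw -0.07300788588279569 F [-0.334   0.2676 -2.2671] M [-0.0294 -0.0182  0.0148]
time_s: 11.02
position: [0.5185, -0.214, 0.2442]
tool_rot: [[-0.991, -0.132, -0.0], [-0.132, 0.991, 0.0], [0.0, 0.0, -1.0]]
ft_force: [-0.5, 1.0, -2.5]
grip_width: 0.0251
gripper_force: 44.6
t 11.0167 rail x,y-from-notch -0.989263247197115 -15.45707087415016 z 244.19174831364663 origin z 72.29174831364662 yaw -0.05170083195586785 F [-0.5211  0.9523 -2.5365] M [ 0.0367  0.0231 -0.0038]
```

```bash
python3 -m jog '[{"linear":[-0.025,0,0],"roll":0},{"linear":[0,0,0.06],"roll":0},{"linear":[0,0,0.06],"roll":0},{"linear":[0,0,0.06],"roll":0},{"linear":[0,0,0.04],"roll":0},{"linear":[0,0,0],"roll":0},{"linear":[0,0,0],"roll":0}]'; python3 rel.py
python3 -m jog '[{"linear":[0,0,0.05],"roll":0},{"linear":[0,0,0.05],"roll":0},{"linear":[0,0,0.05],"roll":0},{"linear":[0,0,0],"roll":0},{"linear":[0,0,0],"roll":0}]'; python3 rel.py
```

```text
time_s: 11.6
position: [0.5194, -0.2138, 0.2353]
tool_rot: [[-0.991, -0.131, -0.0], [-0.131, 0.991, 0.0], [0.0, 0.0, -1.0]]
ft_force: [0.6, -0.7, -3.8]
grip_width: 0.0253
gripper_force: 44.6
t 11.6 rail x,y-from-notch -0.008054528355897261 -15.474137080488495 z 235.33012390006473 origin z 63.43012390006475 yaw -0.0540248126876721 F [ 0.59   -0.6608 -3.7543] M [-0.0401 -0.0319  0.0563]
time_s: 12.02
position: [0.5194, -0.2138, 0.2293]
tool_rot: [[-0.991, -0.131, -0.0], [-0.131, 0.991, 0.0], [0.0, 0.0, -1.0]]
ft_force: [-0.3, 0.5, -2.1]
grip_width: 0.0254
gripper_force: 44.6
t 12.0167 rail x,y-from-notch -0.012882646987438129 -15.435330180916567 z 229.26439129610313 origin z 57.36439129610313 yaw -0.05200416975159234 F [-0.2751  0.4658 -2.0666] M [-0.0053  0.0098 -0.0168]
```

The foot is inside the groove with no side force. Next I'll feel for the floor.

```bash
python3 -m jog '[{"linear":[0,0,0.05],"roll":0},{"linear":[0,0,0.05],"roll":0},{"linear":[0,0,0.03],"roll":0},{"linear":[0,0,0],"roll":0},{"linear":[0,0,0],"roll":0}]'; python3 rel.py
python3 -m jog '[{"linear":[0,0,0.012],"roll":0},{"linear":[0,0,0],"roll":0},{"linear":[0,0,0],"roll":0}]'|grep -A1 -E "posi|ft"
python3 -m jog '[{"linear":[0,0,0.012],"roll":0},{"linear":[0,0,0],"roll":0},{"linear":[0,0,0],"roll":0}]'|grep -E "posi|ft"
```

```text
time_s: 12.43
position: [0.5195, -0.2138, 0.2242]
tool_rot: [[-0.991, -0.131, -0.0], [-0.131, 0.991, 0.0], [0.0, 0.0, -1.0]]
ft_force: [0.0, 1.1, -2.8]
grip_width: 0.0252
gripper_force: 44.6
t 12.4333 rail x,y-from-notch 0.032263481177257525 -15.482887445188993 z 224.17141125488035 origin z 52.271411254880356 yaw -0.05349564203489412 F [ 0.0257  1.0739 -2.8369] M [-0.0495  0.0263  0.0271]
position: [0.5195, -0.2139, 0.2238]
tool_rot: [[-0.991, -0.131, 0.0], [-0.131, 0.991, -0.0], [-0.0, -0.0, -1.0]]
ft_force: [-0.1, 0.8, -3.0]
grip_width: 0.0257
position: [0.5195, -0.2138, 0.2233]
ft_force: [0.8, 1.0, -1.6]
```

```bash
python3 -m jog '[{"linear":[0,0,0.012],"roll":0},{"linear":[0,0,0],"roll":0},{"linear":[0,0,0],"roll":0}]'|grep -E "posi|ft"
python3 rel.py
python3 -m jog '[{"linear":[0,0,0.012],"roll":0},{"linear":[0,0,0],"roll":0},{"linear":[0,0,0],"roll":0}]'|grep -E "posi|ft"
```

```text
position: [0.5196, -0.2138, 0.2229]
ft_force: [0.4, 0.4, -2.1]
t 13.1833 rail x,y-from-notch 0.1000921481408148 -15.492018343799344 z 222.8947716244543 origin z 50.994771624454316 yaw -0.052624844329940516 F [ 0.3761  0.4333 -2.1228] M [ 0.0011 -0.0329 -0.041 ]
position: [0.5196, -0.2139, 0.2227]
ft_force: [-0.7, -0.3, 1.4]
```

Floor contact is at z=222.7 mm with about 4 N. I'll slide along +y towards the recess with light pressure.

```bash
python3 -m jog '[{"linear":[0,0.04,-0.003],"roll":0},{"linear":[0,0.04,0],"roll":0},{"linear":[0,0.04,0],"roll":0},{"linear":[0,0.04,0],"roll":0},{"linear":[0,0,0],"roll":0}]'|grep -E "ft"; python3 rel.py
python3 -m jog '[{"linear":[0,0.04,0],"roll":0},{"linear":[0,0.04,0],"roll":0},{"linear":[0,0,0],"roll":0}]'|grep -E "ft"; python3 rel.py
python3 -m jog '[{"linear":[0,0.04,0],"roll":0},{"linear":[0,0,0],"roll":0},{"linear":[0,0,0],"roll":0}]'|grep -E "ft"; python3 rel.py
```

```text
ft_force: [0.2, -0.5, -1.5]
t 13.85 rail x,y-from-notch -0.049100111226594745 -8.45654617057601 z 222.2131697605218 origin z 50.3131697605218 yaw -0.037493738124487856 F [ 0.1634 -0.4644 -1.4711] M [ 0.143  -0.0163  0.0179]
ft_force: [0.2, 0.1, -3.3]
t 14.1 rail x,y-from-notch -0.08843615070693711 -5.227938247372652 z 222.03573512954864 origin z 50.135735129548635 yaw -0.03285388066123879 F [ 0.1512  0.076  -3.2617] M [ 0.0058 -0.0288 -0.0276]
ft_force: [-0.5, 0.3, -2.6]
t 14.35 rail x,y-from-notch 0.032448450553024144 -4.175097805888588 z 222.35220180781485 origin z 50.452201807814845 yaw -0.048381002442520686 F [-0.4965  0.3032 -2.574 ] M [ 0.0055 -0.0048  0.0637]
```

The contact force has gone although z is lower than floor contact, so the foot is over the notch. I'll move to its middle and lower gently.

```bash
python3 -m jog '[{"linear":[0,0.04,0],"roll":0},{"linear":[0,0.04,0],"roll":0},{"linear":[0,0.025,0],"roll":0},{"linear":[0,0,0],"roll":0},{"linear":[0,0,0],"roll":0}]'|grep -E "ft"; python3 rel.py
python3 -m jog '[{"linear":[0,0,0.02],"roll":0},{"linear":[0,0,0.02],"roll":0},{"linear":[0,0,0],"roll":0},{"linear":[0,0,0],"roll":0}]'|grep -E "ft"; python3 rel.py
```

```text
ft_force: [-0.2, -0.1, -2.7]
t 14.7667 rail x,y-from-notch 0.07379428782104026 -0.019387846814463303 z 222.4381799907091 origin z 50.53817999070912 yaw -0.0476240213206566 F [-0.179  -0.108  -2.6691] M [ 0.0167  0.0435 -0.021 ]
ft_force: [1.1, -0.7, -2.7]
t 15.1 rail x,y-from-notch 0.027721553916207106 -0.09685162368562492 z 220.75325593854637 origin z 48.85325593854636 yaw -0.05316567014348424 F [ 1.0613 -0.7389 -2.6704] M [ 0.0093 -0.0209  0.0102]
```

Sinking freely. The notch bottom should be at z of about 216.7 mm.

```bash
python3 -m jog '[{"linear":[0,0,0.025],"roll":0},{"linear":[0,0,0.025],"roll":0},{"linear":[0,0,0.02],"roll":0},{"linear":[0,0,0],"roll":0},{"linear":[0,0,0],"roll":0}]'|grep -E "ft"; python3 rel.py
python3 -m jog '[{"linear":[0,0,0.012],"roll":0},{"linear":[0,0,0],"roll":0},{"linear":[0,0,0],"roll":0}]'|grep -E "ft"; python3 rel.py
python3 -m jog '[{"linear":[0,0,0.012],"roll":0},{"linear":[0,0,0],"roll":0},{"linear":[0,0,0],"roll":0}]'|grep -E "ft"; python3 rel.py
```

```text
ft_force: [0.2, -0.2, -2.4]
t 15.5167 rail x,y-from-notch 0.05663781062181827 -0.05542538479061873 z 217.9554408193813 origin z 46.05544081938129 yaw -0.05325477762045453 F [ 0.2395 -0.1651 -2.3669] M [ 0.0201  0.0215 -0.0102]
ft_force: [0.5, -0.1, -3.1]
t 15.7667 rail x,y-from-notch 0.06558870653487285 -0.07947060783531743 z 217.54680602151498 origin z 45.646806021515 yaw -0.05452024730089386 F [ 0.4676 -0.0619 -3.1391] M [-0.0152  0.0455 -0.0252]
ft_force: [0.6, 0.6, -2.1]
t 16.0167 rail x,y-from-notch 0.056321235854943454 -0.06168868765682775 z 217.03309090590128 origin z 45.133090905901284 yaw -0.05477009769522001 F [ 0.6016  0.6008 -2.0714] M [-0.0295  0.0272  0.0158]
```

```bash
python3 -m jog '[{"linear":[0,0,0.01],"roll":0},{"linear":[0,0,0],"roll":0},{"linear":[0,0,0],"roll":0}]'|grep -E "ft"; python3 rel.py
python3 -m jog '[{"linear":[0,0,0.006],"roll":0},{"linear":[0,0,0],"roll":0},{"linear":[0,0,0],"roll":0}]'|grep -E "ft"; python3 rel.py
```

```text
ft_force: [0.3, 0.4, -0.6]
t 16.2667 rail x,y-from-notch 0.14489428155027836 -0.14195454956439876 z 216.89419781605153 origin z 44.994197816051546 yaw -0.053998570253498815 F [ 0.2948  0.438  -0.5751] M [ 0.0341  0.0343 -0.0124]
ft_force: [0.3, 0.1, 2.1]
t 16.5167 rail x,y-from-notch 0.2192413753444401 -0.1626439582947492 z 216.8160386128271 origin z 44.916038612827116 yaw -0.051338263368943836 F [0.2963 0.1452 2.1201] M [ 0.0982 -0.0029 -0.0546]
```

The foot bottomed out 6 mm below the floor, so it is fully sunk. I'll ease off the pressure and release gently.

```bash
python3 -m jog '[{"linear":[0,0,-0.006],"roll":0},{"linear":[0,0,0],"roll":0},{"linear":[0,0,0],"roll":0},{"linear":[0,0,0],"roll":0}]' - 20|grep -E "ft|grip"
python3 -m jog '[{"linear":[0,0,0],"roll":0},{"linear":[0,0,0],"roll":0},{"linear":[0,0,0],"roll":0},{"linear":[0,0,0],"roll":0}]' -0.25|grep -E "ft|grip"
python3 -m jog '[{"linear":[0,0,0],"roll":0},{"linear":[0,0,0],"roll":0},{"linear":[0,0,0],"roll":0},{"linear":[0,0,0],"roll":0},{"linear":[0,0,0],"roll":0},{"linear":[0,0,0],"roll":0},{"linear":[0,0,0],"roll":0},{"linear":[0,0,0],"roll":0}]' 0.4; python3 rel.py
```

```text
ft_force: [0.3, 0.2, 2.1]
grip_width: 0.0251
gripper_force: 45.2
ft_force: [0.5, 0.2, 0.4]
grip_width: 0.0319
gripper_force: 0.0
time_s: 17.85
position: [0.5175, -0.1985, 0.2166]
tool_rot: [[-0.991, -0.132, -0.0], [-0.132, 0.991, 0.0], [0.0, 0.0, -1.0]]
ft_force: [-0.4, 0.4, 0.4]
grip_width: 0.0594
gripper_force: 0.0
t 17.85 rail x,y-from-notch 0.07179555935777225 -0.04634020108542853 z 216.64859058214552 origin z 44.74859058214553 yaw -0.05077156563200101 F [-0.3745  0.4439  0.3574] M [-0.0494  0.0204  0.0465]
```

```bash
python3 -m jog '[{"linear":[0,0,-0.1],"roll":0},{"linear":[0,0,-0.2],"roll":0},{"linear":[0,0,-0.4],"roll":0},{"linear":[0,0,-0.6],"roll":0},{"linear":[0,0,-0.6],"roll":0},{"linear":[0,0,-0.6],"roll":0},{"linear":[0,0,-0.5],"roll":0},{"linear":[-0.4,0,-0.3],"roll":0},{"linear":[-0.6,0,0],"roll":0},{"linear":[-0.5,0,0],"roll":0},{"linear":[-0.2,0,0],"roll":0},{"linear":[0,0,0],"roll":0}]'
python3 -m jog '[{"linear":[0,0,0],"roll":0},{"linear":[0,0,0],"roll":0},{"linear":[0,0,0],"roll":0},{"linear":[0,0,0],"roll":0},{"linear":[0,0,0],"roll":0},{"linear":[0,0,0],"roll":0},{"linear":[0,0,0],"roll":0},{"linear":[0,0,0],"roll":0},{"linear":[0,0,0],"roll":0},{"linear":[0,0,0],"roll":0},{"linear":[0,0,0],"roll":0},{"linear":[0,0,0],"roll":0}]'>/dev/null
python3 - <<'E'
from h import *
im,c=snap('w5')
g=np.array([.5174,-.1985]);d=np.array([-.1324,.9912]);nx=np.array([d[1],-d[0]])
e=0.169 # hung carrier at -103 vs new at +66
for k in(0,-e): print([proj(c,np.append(g+d*(k+y)+nx*x,.251)) for x,y in((-.006,-.014),(.006,.014))])
cv2.imwrite('pics/w5c.png',cv2.resize(im[60:290,60:400,::-1],None,fx=2.3,fy=2.3))
E
```

```text
time_s: 18.85
position: [0.5861, -0.1893, 0.3483]
tool_rot: [[-0.991, -0.133, -0.0], [-0.133, 0.991, 0.0], [0.0, 0.0, -1.0]]
ft_force: [-0.5, 0.6, -0.1]
grip_width: 0.0597
gripper_force: 0.0
[array([266.3896, 114.7627]), array([299.0931, 129.3077])]
[array([ 67.6117, 114.8225]), array([102.722 , 129.3804])]
```

View pics/w5c.png

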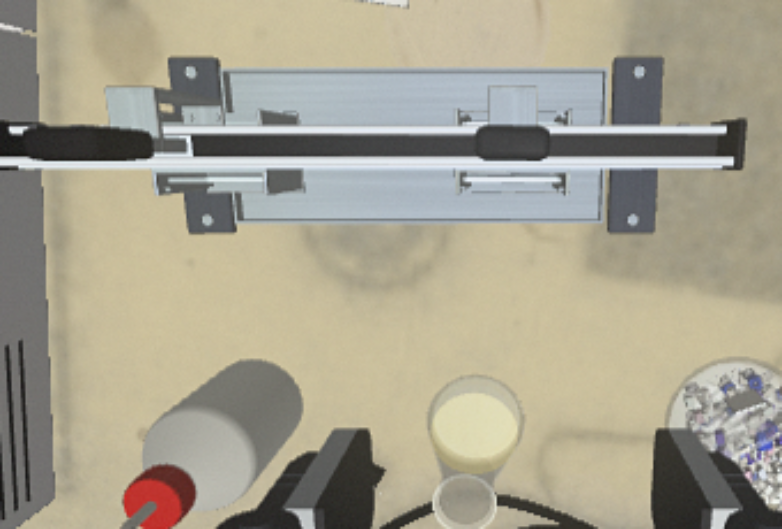

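The crop shows the carrier's grip top at image columns 266–299, rows 114–130. That is exactly where a plumb, fully sunk carrier should appear. The hung carrier is unmoved and the gripper is clear.

```bash
python3 -c "
from rig import env
print(env.observe()['time_s'],env.close_job())"
```

```text
the job is handed in; nothing more can be done
19.9 None
```

The carrier is hanging plumb and released in the free notch at about y = +66 mm on the rail, with the hook sunk the full 6 mm; the other carrier was not touched, and the job was handed in at 19.9 s.

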